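# Thread the garland rod through the two eyelets of a banquet-table stand and hold it

### The job

Pick up the brass garland rod from its two china rests and thread its plain end through the two eyelets of the brass stand, one after the other, until it sticks out at least 2 cm past the second eyelet. Do not let go: finish while still holding the rod firmly and still, spanning both eyelets and not pressed hard against them, ready for somebody to tighten the thumbscrews. Leave the goblet, the candle holder and the salt shaker undisturbed.

Things in the scene. Friction and masses are not known exactly. Their poses are not given: they have to be found in the camera images.
- rod_mid (a point): Middle of the loose straight brass garland rod, 10 mm in diameter, 280 mm long, 0.10 to 0.18 kg. x axis along the rod to the plain end (+140 mm). The other end has a ball finial 22 mm across (to -160 mm) and a collar (from -131 mm) too big for the eyelets. Starts level in the rests, axis 40 mm above the table. Grip it across, from above, at about x = -30 mm, to stay clear of the stand
- rod_tip (a point): Centre of the rod's plain end face (140 mm from its middle); same axes as rod_mid
- rests: The two white china rests under the rod at the start, fixed. Origin on the table midway between them; x along the rod towards its plain end, z up. They stand at x = -85 and +85 mm (the rod's middle lies within 10 mm of x = 0), each 16 mm long in x, 60 mm wide in y, 45 mm high; the 150 mm between them are free for the gripper
- stand: Fixed brass stand: base 150 mm (x) by 75 by 14 mm, two slim posts at x = -40 and +40 mm, each topped by an eyelet. Origin on the table under its middle; z up; x along the common level axis of the eyelets, 120 mm above the table. At the start the rod lies on its -x side, plain end pointing roughly to +x. Threading from either side counts
- eyelet_near (a point): Centre of the eyelet at x = -40 mm of the stand, nearer the rod at the start; axes as the stand. A closed ring of 16 mm bore, 27 mm outer diameter, 10 mm thick along x; a thumbscrew stands on top of it, to 146 mm above the table
- eyelet_far (a point): Centre of the eyelet at x = +40 mm of the stand, just like the other; axes as the stand. The outer faces of the two eyelets lie at x = -45 and +45 mm
- goblet_center (a point): Bystander: a stemmed wine glass with gilt rim, 70 mm in diameter, 156 mm high; centre half-way up, z axis up
- candle_center (a point): Bystander: a low brass candle holder with a stub of ivory candle, 72 mm in diameter, 100 mm high; centre half-way up, z axis up
- salt_center (a point): Bystander: a small white salt shaker with steel cap, 48 mm in diameter, 51 mm high; centre half-way up, z axis up
Things that resemble listed ones, but are neither listed nor needed, are in the scene too. What is shaped like the stand but black or orange is not meant.

How it is judged (in metres and radians):
On the way, in this order (a step that is already met when the one before it is completed fails the run):
1. the rod is lifted clear of its rests in the gripper (contact force between the fingers and rod above 2 N and height (world z) of rod_mid above 0.065 m and contact force between rod and rests below 0.05 N), for 0.1 s.
2. the plain end is through the first eyelet and not yet at the second (contact force between the fingers and rod above 2 N and y of rod_tip in the frame of stand between -0.011 and 0.011 m and z of rod_tip in the frame of stand between 0.109 and 0.131 m and ((x of rod_tip in the frame of stand between -0.034 and 0.032 m and x of rod_mid in the frame of stand below -0.05 m) or (x of rod_tip in the frame of stand between -0.032 and 0.034 m and x of rod_mid in the frame of stand above 0.05 m))), for 0.05 s.
At the end, for the whole second after the job is handed in: The gripper still grips the rod (over 2 N), at rest (under 30 mm/s) and through both eyelets: within 0.10 rad and 11 mm of their axis, the plain end at least 15 mm past the second eyelet, the middle at least 10 mm short of the stand's centre, pressing on the stand with under 6 N (contact force between the fingers and rod above 2 N and contact force between rod and stand below 6 N and linear speed of rod below 0.03 m/s and angle between the x axis of rod_mid and the x axis of stand, either way round below 0.1 rad and y of rod_tip in the frame of stand between -0.011 and 0.011 m and z of rod_tip in the frame of stand between 0.109 and 0.131 m and y of rod_mid in the frame of stand between -0.011 and 0.011 m and z of rod_mid in the frame of stand between 0.109 and 0.131 m and ((x of rod_tip in the frame of stand above 0.06 m and x of rod_mid in the frame of stand below -0.01 m) or (x of rod_tip in the frame of stand below -0.06 m and x of rod_mid in the frame of stand above 0.01 m))); the arm keeps its last pose, push and grip.
It fails at once if the goblet is pushed more than 30 mm or tipped over (distance of goblet_center from where it was at the start of the episode above 0.03 m or angle between goblet_center's own z axis and vertical above 0.5 rad).
It fails at once if the candle holder is pushed more than 30 mm or tipped over (distance of candle_center from where it was at the start of the episode above 0.03 m or angle between candle_center's own z axis and vertical above 0.5 rad).
It fails at once if the salt shaker is pushed more than 30 mm or tipped over (distance of salt_center from where it was at the start of the episode above 0.03 m or angle between salt_center's own z axis and vertical above 0.5 rad).
It also fails if it takes over 54 s, if anything falls off the work surface, if the arm or the gripper's body presses on something with over 40 N, if the wrist force passes 120 N, or if a joint passes its speed limit or range.

### The arm

A 7-joint arm with a two-finger parallel gripper is mounted at the origin on the work surface. World frame = base frame: x ahead of the robot, y to its left, z up, the work surface at z = 0. Lengths are in mm, angles in rad, forces in N, time in s.
With the tool pointing down it reaches from about 400 to 875 mm from the base axis. Payload 4.4 kg.
Tool frame: the origin (TCP) lies at the very end of the fingers, on their centre line; the grasp point (between the pads) lies 19 mm behind it; z points along the fingers, y is the line along which they close (so a half turn about z gives the same grasp; the last joint's range is limited). The gripper opens to 85 mm and grips with 20 to 120 N. Pads are 22 mm wide; open, the fingers measure 114 mm over their backs; the gripper's body (76 mm by 85 mm) begins 54 mm behind the grasp point. The pads swing forward as they close: fully open they stand 13 mm farther back than shut.
Start: joints at [1.092, 0.628, 0.038, 1.517, -0.027, 0.996, -0.02], TCP at [260.792, -595.403, 231.313] pointing down, gripper open.
Joint ranges: [-3.06, 3.06], [-0.37, 2.12], [-1.25, 1.32], [0.18, 2.47], [-1.1, 4.24], [0.23, 1.98], [-2.94, 2.94]. Speed limits (rad/s): [2.57, 2.57, 3.14, 3.14, 3.14, 3.14, 3.14].

### API

Orientations are given as [roll, pitch, yaw] about the fixed x, y, z axes, in that order (R = Rz(yaw) Ry(pitch) Rx(roll)).
In Python, from cell import read_state, get_image, camera_info, finish_job gives the robot as it stands.
- The arm moves only by the tool play_rows, never from a script. Its argument "deltas" is one flat list of numbers, 7 for each row, row after row: the shift along the tool's x, y, z in mm, then the turn, a rotation vector about the tool's x, y, z in rad, then the opening, from 0 (shut) to 1 (fully open). In form: [dx, dy, dz, ax, ay, az, grip, dx, dy, dz, ax, ay, az, grip, ...]. A call has 1 to 10 rows; each row is the pose to reach, as a shift and turn from the pose commanded when the call began, along the tool's axes at that moment; what a row does not reach only later rows make up. A row lasts 1/8 s, in which the tool goes at most 62.5 mm and 10.7 degrees, less where a joint would pass 70% of its speed; a pose out of reach is approached as far as the arm can. A call with a gripper value outside its range is refused whole. The fingers move at their own pace and stop on an object; the grip force is fixed at half the most. Time passes only in rows, so rows that repeat a pose let the fingers close. It gives the time, the measured TCP pose, the force, the opening and the grip force at its end, in the units of the state.
- read_state(): the state, without advancing time (a new reading comes with each control period).
- get_image(name): name is "scene" or "top" or "wrist"; returns the picture (400x640x3 uint8, red, green, blue); there is no depth.
- camera_info(name): a dict with "fx", "fy", "cx", "cy" (pixels), "T" (4x4, takes a point from camera to world coordinates). Camera axes: x right, y down, z forward; pixel columns grow to the right and rows downward; lengths in mm; the calibration is good to about 2 mm. A picture is of the moment at which its call begins: read the wrist's pose just before it. camera_info takes no time and is no camera call; for the wrist camera it gives the pose at the moment of the call.
- finish_job(): hands the job in; it is judged then, once.
The state is a dict: "clock": time; "qpos": joint angles; "qd": joint speeds; "tau": joint torques, N m; "eef_pos": TCP position; "tool_rot": TCP orientation; "force": force on the tool from outside, world axes, zero at the start; "torque": the same for the moment, N m; "width": finger opening in mm; "gripper_force": force on a finger pad.
Only numpy, scipy, OpenCV 4.12 (cv2) and the standard library are available. Lean on these libraries where they do the work, as an engineer would, in place of code of your own. Each camera call takes 0.05 s, during which the arm holds its last target. There are 200 camera calls.

## Working session

There is one attempt and no reset: what is moved stays moved. The work goes in short steps, Python scripts to look and compute and a tool call to move; the robot and the scene stay as the last step left them, time stands still between calls to the robot, and variables do not carry over. Pictures are saved under pics/ and viewed, at most 10 in all, crops included, and the job is handed in when it is done.

Besides the shell and the picture viewer there is one more tool, called after "Emit:" by a JSON object that holds its "op" and its "data", one argument or row to a line. play_rows: Moves the arm, as the interface text tells. Its arguments: {"type":"object","properties":{"deltas":{"type":"array"}},"required":["deltas"]}

```bash
mkdir -p pics; cat > h.py <<'E'
import numpy as np,cv2
from cell import *
def snap(n,f):
    c=camera_info(n); im=get_image(n); cv2.imwrite(f'pics/{f}.png',im[:,:,::-1]); np.savez(f'pics/{f}.npz',T=np.array(c['T']),k=[c['fx'],c['fy'],c['cx'],c['cy']]); return im
def onz(f,uv,z):
    d=np.load(f'pics/{f}.npz');T=d['T'];fx,fy,cx,cy=d['k']
    r=T[:3,:3]@np.array([(uv[0]-cx)/fx,(uv[1]-cy)/fy,1]);o=T[:3,3]
    return o+r*(z-o[2])/r[2]
def proj(f,p):
    d=np.load(f'pics/{f}.npz');T=d['T'];fx,fy,cx,cy=d['k']
    q=T[:3,:3].T@(np.array(p)-T[:3,3]);return np.array([fx*q[0]/q[2]+cx,fy*q[1]/q[2]+cy])
E
python3 - <<'E'
from h import *
snap('top','top0');snap('scene','sc0')
for f in('top0','sc0'):
    d=np.load(f'pics/{f}.npz');print(d['T'].round(2),d['k'])
print(read_state())
E
```

```text
[[ 1.0000e-02 -1.0000e+00  5.0000e-02  5.0120e+02]
 [-1.0000e+00 -1.0000e-02  2.0000e-02  1.3760e+01]
 [-2.0000e-02 -5.0000e-02 -1.0000e+00  9.8566e+02]
 [ 0.0000e+00  0.0000e+00  0.0000e+00  1.0000e+00]] [411.57077153 411.57077153 313.91044071 207.1914589 ]
[[ 1.40000e-01  7.40000e-01 -6.60000e-01  1.28981e+03]
 [ 9.90000e-01 -1.00000e-01  9.00000e-02 -8.29600e+01]
 [ 0.00000e+00 -6.70000e-01 -7.40000e-01  9.09490e+02]
 [ 0.00000e+00  0.00000e+00  0.00000e+00  1.00000e+00]] [409.79973381 409.79973381 319.04611649 203.84022604]
{'clock': 0.1, 'qpos': array([ 1.0922103 ,  0.6292519 ,  0.03846171,  1.51822273, -0.0269751 ,
        0.99626372, -0.02002232]), 'qd': array([-1.86530069e-04, -1.81449300e-03, -6.27018356e-04, -2.80031658e-03,
        2.59545141e-03, -1.68966571e-04, -3.54614212e-05]), 'tau': array([ 3.66680149e-03, -5.64536834e+01,  1.23101044e+00, -1.93970346e+01,
        1.13306165e-02,  5.45323564e-03,  2.65804083e-06]), 'eef_pos': array([ 260.56004355, -594.92036298,  230.49694375]), 'tool_rot': array([-3.13996598e+00,  4.57383421e-05,  4.12764603e-01]), 'force': array([-0.66065146,  0.12701553,  0.66544485]), 'torque': array([ 0.06951402, -0.04237778,  0.01979673]), 'gripper_force': 0.0, 'width': 85.30811139151442}
```

View pics/top0.png

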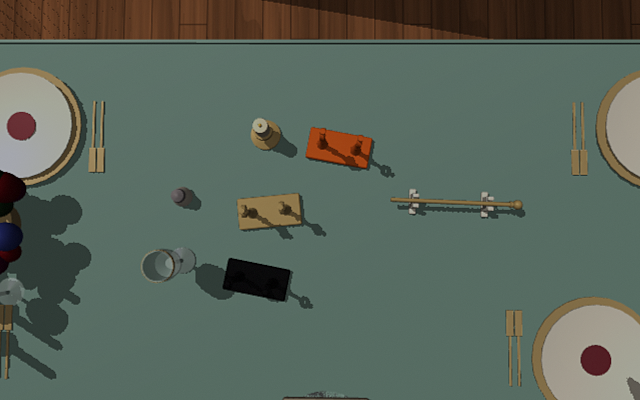

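View pics/sc0.png

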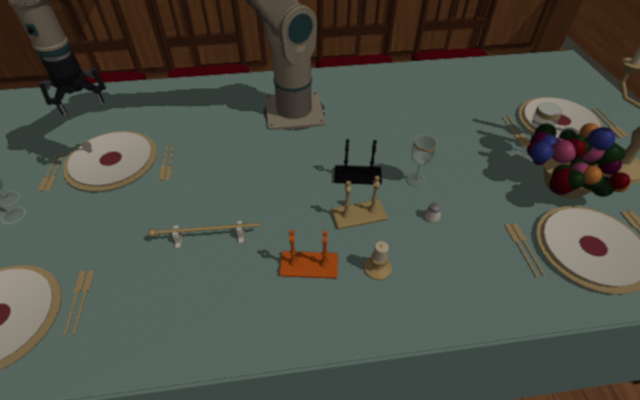

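The top view shows the rod with its tip at about (392,201) and its finial at (519,205). The brass stand is around (269,212), the goblet (165,263), the candle (263,133) and the salt (181,197). Next I'll enlarge the rod and the stand.

```bash
python3 - <<'E'
import cv2,numpy as np
im=cv2.imread('pics/top0.png')
a=cv2.resize(im[185:220,380:535],None,fx=5,fy=5,interpolation=cv2.INTER_CUBIC)
b=cv2.resize(im[187:237,230:310],None,fx=8,fy=8,interpolation=cv2.INTER_CUBIC)
o=np.zeros((575,775,3),np.uint8);o[:175]=a;o[175:,:640]=b
cv2.imwrite('pics/crop0.png',o)
E
```

```text
(no output)
```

View pics/crop0.png

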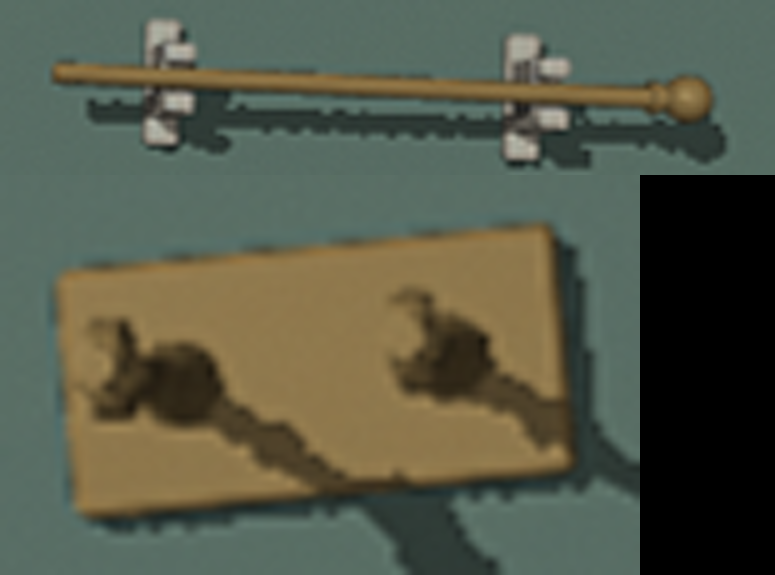

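The crop gives the rod ends at (390.6,199.6) and (522.4,204.6). The base corners are at (237.8,199.1), (298.5,193.3), (301.5,223.4) and (240,229.1).

```bash
python3 - <<'E'
from h import *
t=onz('top0',(390.6,199.6),40);e=onz('top0',(522.4,204.6),40);d=(t-e);L=np.linalg.norm(d);d/=L
print('rod',t,e,L,'(300)',np.degrees(np.arctan2(d[1],d[0])),'mid',t-d*140, 'grip',t-d*170)
C=np.array([onz('top0',p,14) for p in[(237.75,199.1),(298.5,193.25),(301.5,223.4),(240,229.1)]])
print(C.round(1),[np.linalg.norm(C[i]-C[i-1]).round(1) for i in range(4)])
x=(C[0]+C[3]-C[1]-C[2]);y=C[3]-C[0]+C[2]-C[1]
print('stand',C.mean(0),np.degrees(np.arctan2(x[1],x[0])),np.degrees(np.arctan2(y[1],y[0])))
for n,p,z in[('gob',(160,265),156),('can',(261,127),100),('salt',(180,196),51)]:print(n,onz('top0',p,z))
s=C.mean(0);x/=np.linalg.norm(x)
for k in(-40,40):
  q=s+x*k;print(k,proj('top0',[q[0],q[1],146]),proj('top0',[q[0],q[1],120]),proj('sc0',[q[0],q[1],120]))
print(camera_info('wrist'))
E
```

```text
rod [ 564.05612674 -146.78035203   40.        ] [ 554.44564086 -446.76235036   40.        ] 300.13590382430544 (300) 88.16504985698683 mid [ 559.57326413 -286.70856199   40.        ] grip [ 558.61265071 -316.69317841   40.        ]
[[564.8 210.5  14. ]
 [579.5  66.3  14. ]
 [508.2  58.6  14. ]
 [493.7 204.   14. ]] [np.float64(71.3), np.float64(144.9), np.float64(71.7), np.float64(146.1)]
stand [536.56178946 134.85980466  14.        ] 95.768558079582 -174.31057758448594
gob [421.34329332 336.92653353 156.        ]
can [716.86203305 144.73889378 100.        ]
salt [568.65530851 335.66731847  51.        ]
-40 [280.85395673 206.95142375] [282.0399677  207.53674286] [346.11785614 188.47826569]
40 [241.99488645 210.62653159] [244.34128098 211.101369  ] [374.45121667 183.53123266]
{'fx': 287.3440991252608, 'fy': 287.3440991252608, 'cx': 324.7499269824005, 'cy': 201.98677183364998, 'T': array([[ 4.01329987e-01, -8.74289088e-01, -2.73043644e-01,
         3.29723587e+02],
       [-9.15933291e-01, -3.83300710e-01, -1.18940206e-01,
        -5.64513180e+02],
       [-6.69697876e-04,  2.97824035e-01, -9.54620551e-01,
         3.73392014e+02],
       [ 0.00000000e+00,  0.00000000e+00,  0.00000000e+00,
         1.00000000e+00]])}
```

```bash
cat >> h.py <<'E'
from scipy.spatial.transform import Rotation as R
def delta(p,yaw,roll=np.pi,pitch=0):
    s=read_state();A=R.from_euler('xyz',s['tool_rot']);B=R.from_euler('xyz',[roll,pitch,yaw])
    return (A.inv().apply(np.array(p)-s['eef_pos'])).round(1),(A.inv()*B).as_rotvec().round(4)
E
python3 - <<'E'
from h import *
print(delta([558.6,-316.7,130],np.radians(88.2)))
E
```

```text
(array([ 384.6, -135.1,  100.7]), array([-1.5000e-03, -9.0000e-04, -1.1266e+00]))
```

Emit:
{"op": "play_rows", "data": {
  "deltas": [43,-15,11,0,0,-0.126,1,86,-30,22,0,0,-0.25,1,129,-45,33,0,0,-0.376,1,172,-60,45,0,0,-0.5,1,215,-75,56,0,0,-0.63,1,258,-90,67,0,0,-0.756,1,301,-105,78,0,0,-0.88,1,344,-120,90,0,0,-1.0,1,384.6,-135.1,100.7,-0.0015,-0.001,-1.1266,1,384.6,-135.1,100.7,-0.0015,-0.001,-1.1266,1]
}}

```text
clock: 1.35
eef_pos: [561.6, -311.9, 129.3]
tool_rot: [3.141, -0.003, 1.547]
force: [-0.7, -0.0, 0.2]
width: 85.2
gripper_force: 0.0
```

```bash
python3 - <<'E'
from h import *
snap('wrist','w1');s=read_state();print(s['clock'],s['eef_pos'],s['tool_rot'],s['qpos'])
# predicted rod points
for n,k in(('tip',0),('-55',55),('-225',225),('end',300)):
  print(n,proj('w1',[564.06-.0320*k,-146.8-.9995*k,40]))
E
```

```text
1.4 [ 559.60401412 -315.08181943  129.65533994] [-3.14124006e+00 -2.23286304e-04  1.54254711e+00] [ 0.61161112  0.74169541 -0.24061907  1.62751717  0.22619312  0.80023661
  0.24536851]
tip [323.26858627 -24.66079529]
-55 [322.76336595  64.03900935]
-225 [321.59871982 268.5119507 ]
end [321.21601363 335.7023699 ]
```

View pics/w1.png

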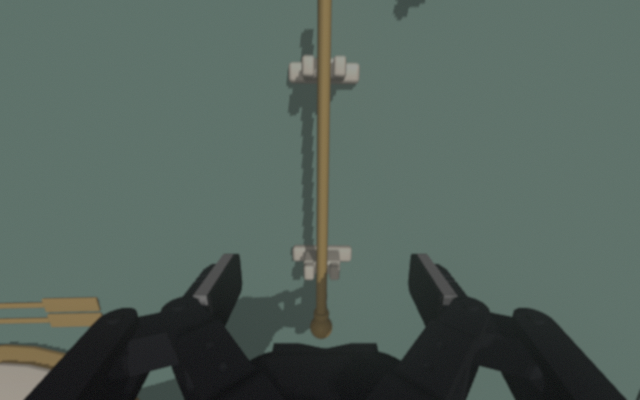

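The wrist view agrees with the top-view estimate to a couple of pixels. The rod is centred between the fingers and the finial end is at (321,338). I'll descend and grip.

```bash
python3 - <<'E'
from h import *
print(delta([559.2,-316.7,21],np.radians(88.2)))
E
```

```text
(array([ -1.7,  -0.3, 108.7]), array([-0.0004, -0.0002,  0.0032]))
```

Emit:
{"op": "play_rows", "data": {
  "deltas": [-0.5,-0.3,25,0,0,0.003,1,-1,-0.3,55,0,0,0.003,1,-1.7,-0.3,85,0,0,0.003,1,-1.7,-0.3,108,0,0,0.003,1,-1.7,-0.3,108,0,0,0.003,1,-1.7,-0.3,108,0,0,0.003,0.5,-1.7,-0.3,108,0,0,0.003,0.2,-1.7,-0.3,108,0,0,0.003,0,-1.7,-0.3,108,0,0,0.003,0,-1.7,-0.3,108,0,0,0.003,0]
}}

```text
clock: 2.65
eef_pos: [558.8, -319.4, 23.2]
tool_rot: [3.14, 0.002, 1.536]
force: [-1.5, 0.3, 3.9]
width: 7.7
gripper_force: 58.5
```

```bash
python3 - <<'E'
from h import *
s=read_state();print(s['clock'],s['eef_pos'],s['tool_rot'],s['width'],s['gripper_force'],s['force'])
E
```

```text
2.65 [ 558.83252355 -319.3608085    23.20294141] [3.14038844e+00 1.91257930e-03 1.53630394e+00] 7.716017948923353 58.505582213401794 [-1.48926815  0.31943912  3.87688816]
```

Emit:
{"op": "play_rows", "data": {
  "deltas": [0,0,-8,0,0,0,0,0,0,-22,0,0,0,0,0,0,-42,0,0,0,0,0,0,-62,0,0,0,0,0,0,-80,0,0,0,0,0,0,-80,0,0,0,0,0,0,-80,0,0,0,0]
}}

```text
clock: 3.52
eef_pos: [558.2, -319.0, 102.4]
tool_rot: [3.142, 0.001, 1.536]
force: [0.3, -0.2, -2.0]
width: 8.1
gripper_force: 58.5
```

```bash
python3 - <<'E'
from h import *
s=read_state();print(s['clock'],s['eef_pos'],s['tool_rot'],s['width'],s['gripper_force'],s['force'],s['torque'])
print(delta([560.9,-109,103],np.radians(95.6)))
E
```

```text
3.525 [ 558.16208784 -319.01998703  102.38935732] [3.14150881e+00 1.38108528e-03 1.53634637e+00] 8.119095283203754 58.49379479885101 [ 0.34003215 -0.22286011 -2.04691314] [ 0.02944453 -0.00387106 -0.03649047]
(array([210. ,  -4.5,  -0.9]), array([-0.    ,  0.0014, -0.1322]))
```

```bash
python3 - <<'E'
from h import *
print(delta([610,50,190],np.radians(95.6)))
E
```

```text
(array([370.5,  39.1, -88.1]), array([-0.    ,  0.0014, -0.1322]))
```

Emit:
{"op": "play_rows", "data": {
  "deltas": [15,4,-15,0,0,-0.01,0,50,9,-35,0,0,-0.02,0,95,14,-60,0,0,-0.04,0,145,19,-80,0,0,-0.06,0,195,24,-88,0,0,-0.08,0,245,29,-88,0,0,-0.1,0,295,34,-88,0,0,-0.12,0,340,37,-88,0,0,-0.13,0,370,39,-88,0,0,-0.132,0,370,39,-88,0,0,-0.132,0]
}}

```text
clock: 4.78
eef_pos: [609.8, 55.2, 190.5]
tool_rot: [3.141, -0.001, 1.676]
force: [0.7, -0.5, -1.5]
width: 7.5
gripper_force: 58.5
```

Emit:
{"op": "play_rows", "data": {
  "deltas": [0,0,0,0,0,0,0,0,0,0,0,0,0,0]
}}

```text
clock: 5.03
eef_pos: [610.1, 47.9, 190.1]
tool_rot: [3.141, 0.003, 1.666]
force: [-0.2, 0.2, -1.5]
width: 7.6
gripper_force: 58.5
```

```bash
python3 - <<'E'
from h import *
snap('wrist','w2');s=read_state();print(s['clock'],s['eef_pos'],s['tool_rot'],s['width'],s['gripper_force'])
st=np.array([536.6,134.9]);x=np.array([np.cos(np.radians(95.7)),np.sin(np.radians(95.7))])
for k in(-40,40):
  q=st+x*k;print(k,proj('w2',[*q,146]),proj('w2',[*q,120]))
im=cv2.imread('pics/w2.png');cv2.imwrite('pics/w2b.png',cv2.resize(im,(800,500),interpolation=cv2.INTER_CUBIC))
E
```

```text
5.075 [610.13195808  47.94670176 190.10228849] [3.14135816e+00 2.36208348e-03 1.66629723e+00] 7.577629161870612 58.48358988761902
-40 [225.19794309 148.62279551] [236.93672261 144.19711403]
40 [209.75137636   4.40287633] [225.07646422  18.65691765]
```

View pics/w2b.png

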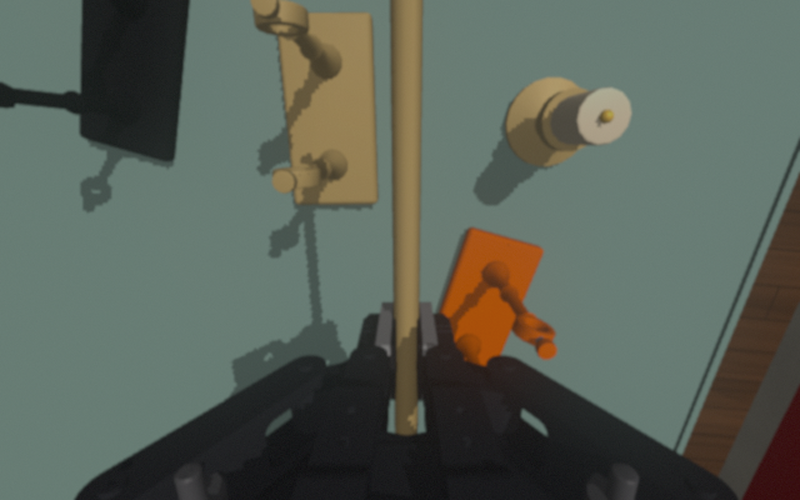

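The wrist view shows the stand's thumbscrews at about (228,144) and (213,5) and its base edge at (302,162) to (298,10). The held rod runs straight up the picture at column ~325. I'll enlarge it.

```bash
python3 - <<'E'
import cv2
im=cv2.imread('pics/w2.png')
cv2.imwrite('pics/w2c.png',cv2.resize(im[0:170,190:350],None,fx=3.5,fy=3.5,interpolation=cv2.INTER_CUBIC))
E
```

```text
(no output)
```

View pics/w2c.png

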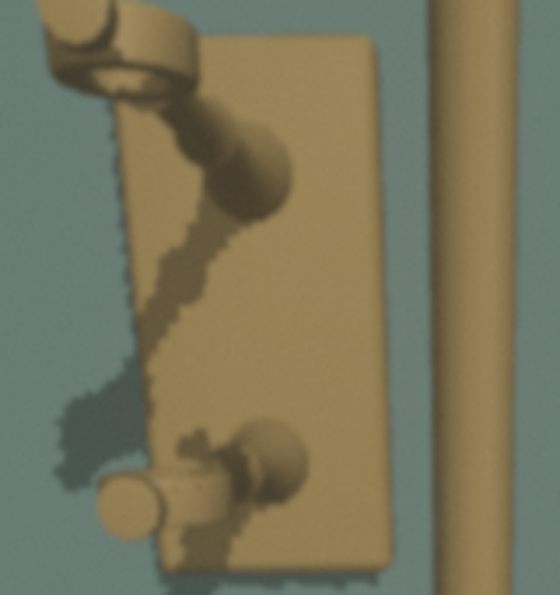

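```bash
python3 - <<'E'
from h import *
f='w2';c=lambda U,V:(190+(U+.5)/3.5-.5,(V+.5)/3.5-.5)
n=onz(f,c(131,506),146);fa=onz(f,c(79,11),146);d=fa-n
print('screws',n,fa,np.linalg.norm(d),np.degrees(np.arctan2(d[1],d[0])),(n+fa)/2)
a,b,g=[onz(f,c(*p),14) for p in[(375,37),(392,569),(162,571)]]
e=a-b;h=b-g
print('base',a,b,g,np.linalg.norm(e),np.linalg.norm(h),np.degrees(np.arctan2(e[1],e[0])),np.degrees(np.arctan2(h[1],h[0])),'ctr',(a+g)/2)
zr=190.1+16.8
p,q=[onz(f,c(*x),zr) for x in[(472.5,0),(474,590)]];w=p-q
s=read_state();ax=R.from_euler('xyz',s['tool_rot']);print('rod',p,q,np.degrees(np.arctan2(w[1],w[0])),'tool frame',ax.inv().apply(p-s['eef_pos']),ax.inv().apply(q-s['eef_pos']))
E
```

```text
screws [541.79096168  98.02659571 146.        ] [534.01667735 175.61862491 146.        ] 77.98052636451561 95.72161912971936 [537.90381952 136.82261031 146.        ]
base [566.67831639 213.6243164   14.        ] [581.81726354  67.6523355   14.        ] [508.91376929  60.01401549  14.        ] 146.75492131417718 73.30254707084022 95.9210525814448 5.981230044195999 ctr [537.79604284 136.81916595  14.        ]
rod [598.27347412 163.89706035 206.9       ] [604.58253937 100.13510756 206.9       ] 95.65086188050455 tool frame [116.51277474  -0.74390466 -17.0731467 ] [ 52.43994178  -0.54369596 -16.92175408]
```

Screws and base agree: the stand is at (537.8,136.8) with yaw 95.8°. Next I go to the staging pose, with the tip about 25 mm short of the near eyelet.

```bash
python3 - <<'E'
from h import *
print(delta([562.8,-104,103.2],np.radians(95.65)))
E
```

```text
(array([-146.5,  -61.6,   87.2]), array([ 0.0002,  0.0024, -0.0031]))
```

Emit:
{"op": "play_rows", "data": {
  "deltas": [-15,-6,0,0,0.0024,-0.003,0,-45,-18,0,0,0.0024,-0.003,0,-80,-30,0,0,0.0024,-0.003,0,-115,-45,0,0,0.0024,-0.003,0,-140,-58,10,0,0.0024,-0.003,0,-146.5,-61.6,35,0,0.0024,-0.003,0,-146.5,-61.6,62,0,0.0024,-0.003,0,-146.5,-61.6,87,0,0.0024,-0.003,0,-146.5,-61.6,87,0,0.0024,-0.003,0,-146.5,-61.6,87,0,0.0024,-0.003,0]
}}

```text
clock: 6.32
eef_pos: [563.6, -103.4, 104.1]
tool_rot: [3.14, -0.0, 1.67]
force: [-0.6, 1.0, -1.1]
width: 7.7
gripper_force: 58.5
```

Emit:
{"op": "play_rows", "data": {
  "deltas": [0,0,0,0,0,0,0,0,0,0,0,0,0,0]
}}

```text
clock: 6.58
eef_pos: [563.7, -102.6, 104.2]
tool_rot: [3.14, -0.0, 1.671]
force: [-0.3, -0.1, -1.5]
width: 7.8
gripper_force: 58.5
```

```bash
python3 - <<'E'
from h import *
a=snap('top','top1');b=snap('scene','sc1');s=read_state();print(s['clock'],s['eef_pos'],s['tool_rot'],s['width'],s['gripper_force'],s['force'])
t=s['eef_pos']+R.from_euler('xyz',s['tool_rot']).apply([172,0,-16.8]);print('tip exp',t,proj('top1',t),proj('sc1',t))
for k in(-40,40):
  q=[537.8-.1011*k,136.8+.9949*k,120];print(k,proj('top1',q),proj('sc1',q))
o=np.zeros((600,800,3),np.uint8)
o[:270]=cv2.resize(a[188:233,232:365],(800,270),interpolation=cv2.INTER_CUBIC)
o[275:595]=cv2.resize(b[165:225,240:390],(800,320),interpolation=cv2.INTER_CUBIC)
cv2.imwrite('pics/c1.png',o[:,:,::-1])
E
```

```text
6.675 [ 563.53166866 -102.47982182  103.83125393] [ 3.14020699e+00 -4.87674035e-04  1.67146077e+00] 7.629055593802115 58.5465145111084 [-0.06926082 -0.596391   -1.27967386]
tip exp [546.22427605  68.63893627 120.71511574] [294.56442816 204.9254517 ] [336.75939306 190.755837  ]
-40 [281.12690232 206.93311361] [346.91546059 188.74288725]
40 [243.43413652 210.52034699] [375.25143731 183.77777232]
```

View pics/c1.png

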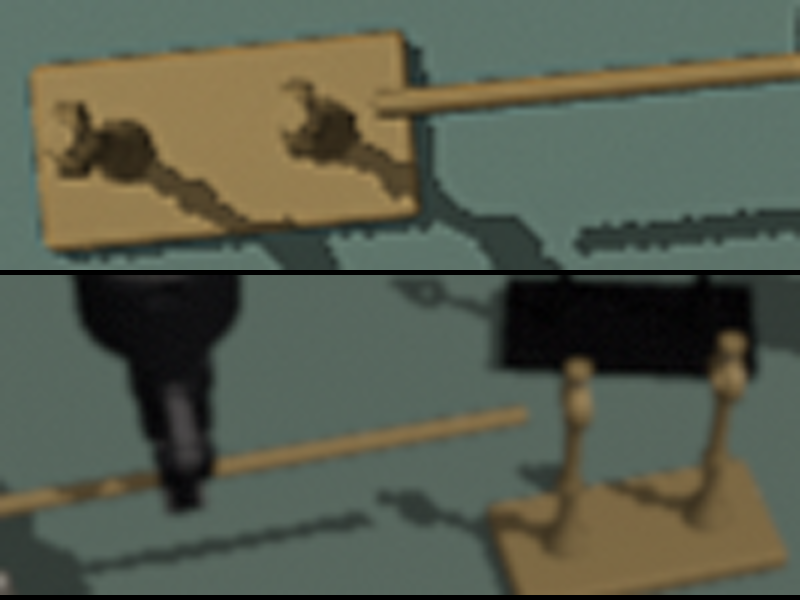

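The top crop shows the tip at (294.8,205.1), slightly on the +x side of the eyelet axis. In the scene crop the tip is at (338.4,191.4) and the near ring at about (348.4,188.5), so the rod looks a touch low. I'll fit the rod lines numerically.

```bash
python3 - <<'E'
from h import *
tcp=np.array([563.53,-102.48,103.83]);rot=R.from_euler('xyz',[3.1402,-.0005,1.6715])
def fit(f,u0,u1):
    im=cv2.imread(f'pics/{f}.png').astype(float);w=im[:,:,2]-im[:,:,0]   # brass: R-B
    us=np.arange(u0,u1);vs=[]
    a=proj(f,tcp+rot.apply([40,0,-16.8]));b=proj(f,tcp+rot.apply([172,0,-16.8]))
    res=[]
    for u in us:
        v=a[1]+(u-a[0])/(b[0]-a[0])*(b[1]-a[1]);r=np.arange(int(v)-6,int(v)+8);c=w[r,u];c=np.clip(c-np.median(c)-8,0,None)
        res.append((c*r).sum()/c.sum()-v)
    p=np.polyfit(us,res,1);print(f,'dv at ends',np.polyval(p,[u0,u1]),'std',np.std(res-np.polyval(p,us)))
fit('sc1',286,332);fit('top1',305,352)
# stand silhouette in scene: R-B weighted rows at ring columns
im=cv2.imread('pics/sc1.png').astype(float);w=im[:,:,2]-im[:,:,0]
print(w[178:200,342:356].astype(int))
im=cv2.imread('pics/top1.png').astype(float);g=im.sum(2)
print(g[196:220,276:296].astype(int))
E
```

```text
sc1 dv at ends [0.02763494 0.03231842] std 0.02456538198892456
top1 dv at ends [-0.18364475 -0.10030199] std 0.03386429019331546
[[ 0  0  0  1 -1  0 -3 -1 -3  0  0 -1 -2  1]
 [-1  0  0  0 -2  1  3  1  1 -3  1 -2 -2 -1]
 [-3 -1  1  4 11 21 24 21 14  3  0  1 -1 -1]
 [ 0  1 -2 11 29 42 46 43 31 13  0 -2  0  2]
 [-2 -1 -2 15 37 52 56 53 42 20  1 -2 -1  0]
 [-5 -4 -3  8 34 49 56 52 39 13 -2 -4 -3 -3]
 [-5 -6 -4  6 26 39 44 41 23  1 -6 -6 -6 -5]
 [-7 -6 -2  9 23 31 32 30 15 -3 -7 -7 -6 -7]
 [-7 -6 -1 13 31 39 45 44 25  0 -8 -7 -7 -7]
 [-7 -7 -1 17 37 51 58 57 35  3 -7 -7 -6 -6]
 [-7 -6 -1 19 40 54 62 60 40  8 -6 -8 -7 -7]
 [-7 -7 -2 15 40 54 61 58 43 13 -4 -7 -7 -7]
 [-7 -7 -4 11 35 49 56 55 41 14 -4 -7 -7 -8]
 [-7 -7 -4  9 30 44 50 49 35 11 -4 -7 -6 -6]
 [-7 -7 -3  5 22 36 43 42 25  5 -6 -7 -6 -7]
 [-7 -7 -5  1 15 29 33 24  9 -2 -6 -7 -7 -8]
 [-8 -7 -6  0 17 28 28 13 -1 -6 -7 -7 -7 -6]
 [-6 -7 -6  1 20 34 29 10 -4 -7 -7 -6 -7 -6]
 [-6 -7 -6  1 21 34 28  9 -5 -7 -7 -6 -6 -7]
 [-7 -7 -5  3 23 36 28  8 -5 -7 -7 -7 -7 -7]
 [-7 -7 -6  3 26 38 27  8 -6 -7 -7 -7 -7 -7]
 [-6 -7 -6  5 29 38 27  7 
[... 1360 characters left out ...]
 291 334
  356 367]
 [360 362 374 291 187 172 184 171 128 121 121 118 121 127 163 193 196 173
  276 327]
 [359 361 368 323 205 136 152 138 119 120 110 116 118 153 195 204 200 193
  185 176]
 [361 361 362 377 311 261 281 254 179 144 151 172 166 182 198 194 201 202
  197 193]
 [357 359 361 363 367 374 377 388 300 258 282 313 288 249 259 215 184 192
  200 199]
 [359 361 357 361 357 363 364 364 372 374 376 377 373 375 385 304 245 261
  217 191]
 [358 361 358 358 356 356 358 356 359 360 362 362 361 365 360 366 375 380
  313 221]
 [358 356 358 356 359 356 353 357 356 357 357 355 356 359 358 354 357 364
  382 274]
 [355 355 358 357 357 356 356 357 359 353 356 354 358 356 356 355 358 362
  368 306]]
```

```bash
python3 - <<'E'
from h import *
for k in(-240,-195):print(delta([537.5-.1011*k,136.8+.9949*k,103.0],np.radians(95.7)))
E
```

```text
(array([ 0.7, -1.7,  0.8]), array([ 0.0014, -0.0005,  0.0012]))
(array([45.7, -1.7,  0.9]), array([ 0.0014, -0.0005,  0.0012]))
```

Emit:
{"op": "play_rows", "data": {
  "deltas": [0,-1.7,0.8,0.0014,0,0.001,0,0,-1.7,0.8,0.0014,0,0.001,0,5,-1.7,0.8,0.0014,0,0.001,0,11,-1.7,0.8,0.0014,0,0.001,0,17,-1.7,0.8,0.0014,0,0.001,0,22,-1.7,0.8,0.0014,0,0.001,0,27,-1.7,0.8,0.0014,0,0.001,0,32,-1.7,0.8,0.0014,0,0.001,0,32,-1.7,0.8,0.0014,0,0.001,0]
}}

```text
clock: 7.8
eef_pos: [558.3, -70.2, 102.5]
tool_rot: [-3.141, -0.001, 1.671]
force: [0.3, -0.2, -1.1]
width: 7.8
gripper_force: 58.5
```

```bash
python3 - <<'E'
from h import *
s=read_state();print(s['clock'],s['eef_pos'],s['tool_rot'],s['width'],s['gripper_force'],s['force'],s['torque'])
E
```

```text
7.8 [558.33617608 -70.18013978 102.54915986] [-3.14074616e+00 -9.74368876e-04  1.67124883e+00] 7.806679423355635 58.54659140110016 [ 0.30702339 -0.21991529 -1.08498777] [-0.00011259 -0.01684667 -0.03488355]
```

Emit:
{"op": "play_rows", "data": {
  "deltas": [5,0,-0.4,0,0,0,0,10,0,-0.4,0,0,0,0,16,0,-0.4,0,0,0,0,22,0,-0.4,0,0,0,0,22,0,-0.4,0,0,0,0,22,0,-0.4,0,0,0,0]
}}

```text
clock: 8.55
eef_pos: [556.2, -49.1, 102.9]
tool_rot: [-3.141, -0.001, 1.67]
force: [-0.1, -0.2, -1.5]
width: 7.2
gripper_force: 58.5
```

```bash
python3 - <<'E'
from h import *
a=snap('top','top2');b=snap('scene','sc2');s=read_state();print(s['clock'],s['eef_pos'],s['tool_rot'],s['width'],s['gripper_force'],s['force'],s['torque'])
t=s['eef_pos']+R.from_euler('xyz',s['tool_rot']).apply([172,0,-16.8]);print('tip exp',t,proj('top2',t),proj('sc2',t))
o=np.zeros((600,800,3),np.uint8)
o[:290]=cv2.resize(a[192:221,230:310],(800,290),interpolation=cv2.INTER_CUBIC)
o[295:595]=cv2.resize(b[172:202,320:400],(800,300),interpolation=cv2.INTER_CUBIC)
cv2.imwrite('pics/c2.png',o[:,:,::-1])
E
```

```text
8.65 [556.17477366 -49.25718877 102.93295664] [-3.14073969e+00 -5.05800412e-04  1.66998531e+00] 7.7771368227856215 58.54693651199341 [-0.15267254 -0.20998811 -1.61962633] [-0.01073617  0.0032175   0.04772781]
tip exp [539.15733288 121.89033911 119.81994604] [269.342485   208.13408469] [355.82962647 187.18331099]
```

View pics/c2.png

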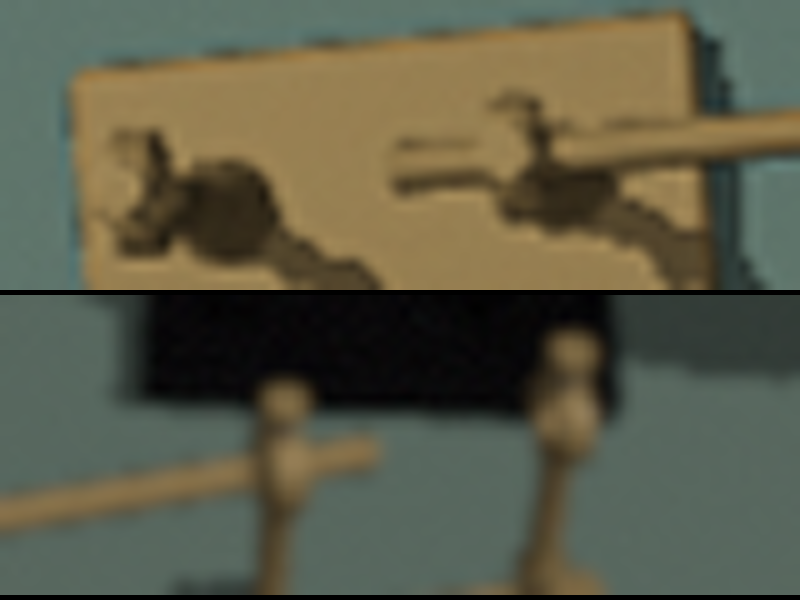

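The rod is through the near eyelet: tip at (270,208) in the top view and (357.5,187.5) in the scene view. Its line meets the far ring's centre in both views and there is no contact force, so I continue.

Emit:
{"op": "play_rows", "data": {
  "deltas": [6,0,0,0,0,-0.001,0,13,0,0,0,0,-0.001,0,20,0,0,0,0,-0.001,0,27,0,0,0,0,-0.001,0,34,0,0,0,0,-0.001,0,41,0,0,0,0,-0.001,0,48,0,0,0,0,-0.001,0,55,0,0,0,0,-0.001,0,62,0,0,0,0,-0.001,0,62,0,0,0,0,-0.001,0]
}}

```text
clock: 9.9
eef_pos: [549.9, 13.7, 103.0]
tool_rot: [-3.141, -0.001, 1.673]
force: [0.3, 0.5, -0.8]
width: 7.7
gripper_force: 58.5
```

Still no contact force, so I advance the last stretch.

Emit:
{"op": "play_rows", "data": {
  "deltas": [5,0,0,0,0,0,0,10,0,0,0,0,0,0,15,0,0,0,0,0,0,20,0,0,0,0,0,0,25,0,0,0,0,0,0,28,0,0,0,0,0,0,28,0,0,0,0,0,0,28,0,0,0,0,0,0,28,0,0,0,0,0,0,28,0,0,0,0,0,0]
}}

```text
clock: 11.15
eef_pos: [547.2, 40.5, 103.0]
tool_rot: [-3.141, -0.001, 1.671]
force: [0.9, -0.6, -1.3]
width: 7.9
gripper_force: 58.5
```

```bash
python3 - <<'E'
from h import *
a=snap('top','top3');b=snap('scene','sc3');s=read_state();print(s['clock'],s['eef_pos'],s['tool_rot'],s['width'],s['gripper_force'],s['force'],s['torque'])
t=s['eef_pos']+R.from_euler('xyz',s['tool_rot']).apply([172,0,-16.8]);print('tip exp',t,proj('top3',t),proj('sc3',t))
o=np.zeros((600,800,3),np.uint8)
o[:290]=cv2.resize(a[192:221,220:300],(800,290),interpolation=cv2.INTER_CUBIC)
o[295:595]=cv2.resize(b[172:202,320:400],(800,300),interpolation=cv2.INTER_CUBIC)
cv2.imwrite('pics/c3.png',o[:,:,::-1])
E
```

```text
11.25 [547.16923725  40.57431092 102.98947316] [-3.14068067e+00 -7.73243270e-04  1.67122004e+00] 7.835234376325218 58.54655563831329 [-0.93433933 -0.54666179 -1.63866387] [-0.02108168  0.01254219  0.03256541]
tip exp [529.94192782 211.69629607 119.92245898] [226.84314264 212.21820455] [387.51642717 181.58078496]
```

View pics/c3.png

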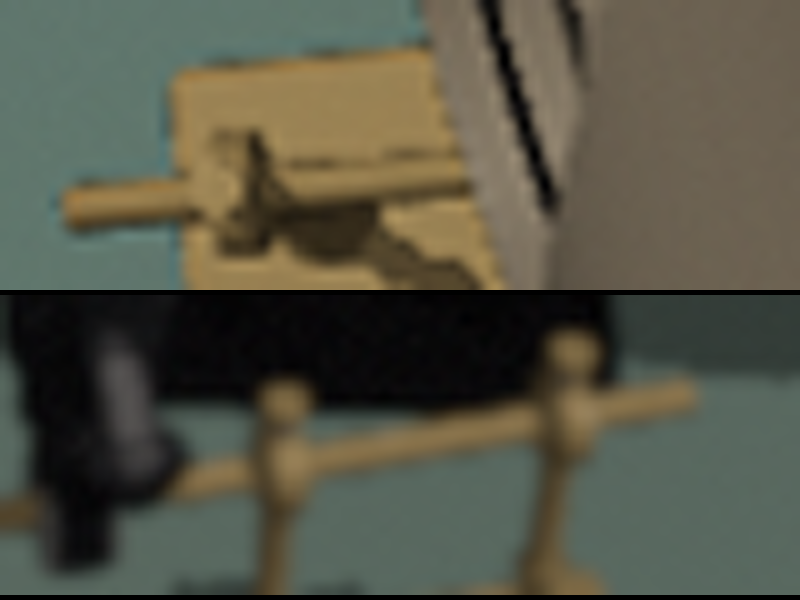

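Both views show the rod through both eyelets. The tip at (226.3,212.5) in the top view is about 30 mm past the far face, and forces are near zero. I'm handing in.

```bash
python3 -c "
from cell import *
print(finish_job())"
```

```text
the job is handed in; nothing more can be done
None
```

I handed the job in with the rod through both eyelets, its plain end about 30 mm past the second one, gripped firmly and still with almost no contact force; the verdict was not shown.

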